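# Load a new label roll on the printer's spindle

## Robot

A 6-joint arm with a two-finger parallel gripper is mounted at the origin on the work surface. World frame = base frame: x ahead of the robot, y to its left, z up, the work surface at z = 0. Lengths are in m, angles in rad, forces in N, time in s.
With the tool pointing down it reaches from about 0.3 to 0.775 m from the base axis. Payload 14.6 kg.
Tool frame: the origin (TCP) lies midway between the tips of the shut fingers; the grasp point (between the pads) lies 19 mm behind it (grasp_offset is the distance from the TCP to the grasp point, in m); z points along the fingers, y is the line along which they close (so a half turn about z gives the same grasp; the last joint's range is limited). The gripper opens to 94 mm and grips with 3 to 60 N. Pads are 16 mm wide; open, the fingers measure 119 mm over their backs; the gripper's body (75 mm by 177 mm) begins 78 mm behind the grasp point.
Start: joints at [1.195, 0.3, 1.521, -0, 1.321, -0.067], TCP at [0.167, 0.524, 0.205] pointing down, gripper open.
Joint ranges: [-3.03, 3.03], [-0.79, 2.21], [0.23, 2.52], [-1.04, 4.18], [0, 3.07], [-2.55, 2.55]. Speed limits (rad/s): [2.22, 2.22, 2.57, 3.14, 3.14, 3.14].

## Interface

Orientations are given as [roll, pitch, yaw] about the fixed x, y, z axes, in that order (R = Rz(yaw) Ry(pitch) Rx(roll)).
In Python, from station import * gives the robot as it stands. The module is installed in compiled form; this text tells all that it offers.
- The arm moves only by the tool send_rows, never from a script. Its argument "rows" is a list of rows, each an object of numbers: "dx", "dy", "dz": the shift along the tool's x, y, z in mm; "roll": the turn about the tool's z in degrees; "jaw": the closure, from -1 (fully open) to 1 (shut). In form: [{"dx": .., "dy": .., "dz": .., "roll": .., "jaw": ..}, ...]. A call has 1 to 12 rows; each row shifts and turns the commanded pose from where the row before left it, along the tool's axes as they then stand; what a row does not reach is not made up. A row lasts 1/12 s, in which the tool goes at most 41.7 mm and 7.16 degrees, less where a joint would pass 70% of its speed; a pose out of reach is approached as far as the arm can. A call is refused whole if a number of a shift passes 41.7 or a number of a turn 7.16, either way. A call with a gripper value outside its range is refused whole. The fingers move at their own pace and stop on an object; "force" is the grip in N (left out, the last holds). Time passes only in rows, so rows that do not move let the fingers close. It gives the time, the measured TCP pose, the force, the opening and the grip force at its end, in the units of the state.
- get_obs(): the state, without advancing time (a new reading comes with each control period).
- camera(name): name is "side" or "top"; returns a dict with "frame" (480x640x3 uint8, red, green, blue), "z_map" (480x640 float32, m along the optical axis (not along the pixel's ray), 0 where there is no reading), "camera_matrix" (3x3 intrinsics, pixels), "D" ([k1, k2, p1, p2, k3] as OpenCV has them; the pictures are not rectified), "rvec" (rotation vector, rad) and "tvec" (3), from world to camera coordinates, as OpenCV has them. Camera axes: x right, y down, z forward; pixel columns grow to the right and rows downward; lengths in m; the calibration is good to about 2 mm. A picture is of the moment at which its call begins.
- hand_in(): hands the job in; it is judged then, once.
The state is a dict: "time_s": time; "qpos": joint angles; "joint_vel": joint speeds; "tau": joint torques, N m; "ee_pos": TCP position; "eef_rot": TCP orientation; "force": force on the tool from outside, world axes, zero at the start; "moment": the same for the moment, N m; "grip_width": finger opening in m; "grip_force": force on a finger pad.
Only numpy, scipy, OpenCV 4.12 (cv2) and the standard library are available. Lean on these libraries where they do the work, as an engineer would, in place of code of your own. Each camera call takes 0.05 s, during which the arm holds its last target. There are 200 camera calls.

## Task

The label printer is out of labels: take the empty spindle by its handle out of the two notches of the roll stand at the printer, push it through the bore of the wide label roll standing on the bench until the roll is up against the spindle's disc, and lift the roll on it. Lower the loaded spindle (do not let it drop) back into both notches so that the roll hangs freely between the stand's two cheeks, and let go. Leave the slim roll and the other things on the bench where they are.

Things in the scene. Friction and masses are not known exactly. Their poses are not given: they have to be found in the camera images.
- printer: Label printer with an open roll stand joined to its back by a 3 mm base plate (x -55 to 295 mm, y +-60 mm); one fixed part. Origin: on the bench under the stand's spindle axis, midway between the stand's two cheeks; +y along the spindle axis, +x from the stand to the printer, z up. Printer casing: x 130 to 330 mm, y +-90 mm, 158 mm high.
- seat (a point): Where the spindle's origin lies when seated: 130 mm over the bench, midway between two upright grey cheeks; axes as the printer's. Cheeks: 5 mm thick, centred at y = +-40.5 mm (76 mm clear between), 56 mm wide in x, tops 22 mm above this point. Each has an open notch at x = 0: slot 15 mm wide, flat bottom 6 mm below this point, a 45 degree lead-in from 10 mm above it to the top.
- spindle: Steel rod, 12 mm in diameter, 0.12 kg, seated level in both notches at the start. Origin on its axis, midway between the cheeks; y towards the handle, which is outside the printer's +y cheek. Blunt tapered tip at y = -62 mm; black stop disc, 36 mm in diameter, at y = 26 to 30 mm (inside the cheek); bare rod y 30 to 52 mm, where the cheek sits; black square handle from y = 52 to 112 mm.
- handle (a point): Middle of the spindle's handle, on its axis, 82 mm along y from the spindle's origin: where to grip. Handle 60 mm long, 18 x 18 mm square, its flats upright and level at the start; axes as the spindle's.
- roll: The wide label roll: white paper wound hard on a cardboard core, rigid, 80 mm in diameter, 54 mm wide, round bore 26 mm in diameter all through, about 0.16 kg. Stands on its rim on the bench. Origin: centre of the bore, 39 mm above the bench as it stands; y is the bore's axis (level; either end may be entered).
- slim_roll: The other label roll, to be left alone: same 80 mm diameter and 26 mm bore but only 25 mm wide; stands on its rim. Origin: centre of the bore; y is the bore's axis.
- core: Empty cardboard core, a tube 32 mm in diameter and 54 mm high, standing on end; to be left alone. Origin: centre of its underside.
- screwdriver: Black-handled screwdriver 200 mm long, 26 mm thick, lying on the bench; to be left alone. Origin: middle of its underside, x along it to the tip.
- tape: Roll of black tape lying flat, 96 mm in diameter, 19 mm high; to be left alone. Origin: centre of its underside.
- mug: White mug, 82 mm in diameter, 92 mm high, handle to its +y; to be left alone. Origin: centre of its underside.
- jar: Small clear lidded jar, 60 mm in diameter, 75 mm high; to be left alone. Origin: centre of its underside.
- board: Green single-board computer, 85 x 56 mm, 23 mm high; to be left alone. Origin: centre of its underside.
There are look-alikes about, which are no part of the job. What is shaped like the spindle but purple or yellow is not meant.

How it is judged:
On the way, in this order (a step that is already met when the one before it is completed fails the run):
1. the spindle is through the bore of the wide roll, the roll's middle within 20 mm of the spindle's origin along the rod (x of roll in the frame of spindle between -0.012 and 0.012 m and z of roll in the frame of spindle between -0.012 and 0.012 m and y of roll in the frame of spindle between -0.02 and 0.02 m and angle between the y axis of roll and the y axis of spindle, either way round below 0.3 rad), for 0.1 s.
2. the wide roll is lifted more than 30 mm off the bench, hanging on the spindle (all of step 1 and height (world z) of roll above 0.07 m), for 0.2 s.
At the end, for the whole second after the job is handed in: The spindle lies at rest in both notches (its origin within 6 mm across, 12 mm along and 5 mm in height of seat, its axis within 0.06 rad of the stand's), and the wide roll hangs on it at rest, its bore's centre within 12 mm of the rod's axis, and within 13 mm of midway between the cheeks (all of step 1 and x of spindle in the frame of seat between -0.006 and 0.006 m and y of spindle in the frame of seat between -0.012 and 0.012 m and z of spindle in the frame of seat between -0.005 and 0.005 m and angle between the y axis of spindle and the y axis of seat, either way round below 0.06 rad and y of roll in the frame of seat between -0.013 and 0.013 m and linear speed of roll below 0.03 m/s and linear speed of spindle below 0.02 m/s and angular speed of roll below 0.5 rad/s); the robot touches nothing.
It fails at once if the spindle is let go more than 25 mm above its seat (dropped in) (z of spindle in the frame of seat above 0.025 m and contact force between the fingers and spindle below 0.05 N).
It fails at once if the slim roll or another bystander is moved by more than 30 mm (distance of any of slim_roll, core, screwdriver, tape, mug, jar, board from where it was at the start of the episode above 0.03 m).
It also fails if it takes over 51 s, if anything falls off the work surface, if the arm or the gripper's body presses on something with over 40 N, if the wrist force passes 120 N, or if a joint passes its speed limit or range.

## Working session

There is one attempt and no reset: what is moved stays moved. The work goes in short steps, Python scripts to look and compute and a tool call to move; the robot and the scene stay as the last step left them, time stands still between calls to the robot, and variables do not carry over. Pictures are saved under pics/ and viewed, at most 10 in all, crops included, and the job is handed in when it is done.

Besides the shell and the picture viewer there is one more tool, called after "Call:" as name(argument=value, ...) on one line, values as JSON. send_rows: Moves the arm, as the interface text tells. Its arguments: {"type":"object","properties":{"rows":{"type":"array"},"force":{"type":"number"}},"required":["rows"]}

```bash
mkdir -p pics; cat > h.py <<'E'
from station import *
import numpy as np, cv2
from scipy.spatial.transform import Rotation as R
def world(c):
    K=c["camera_matrix"];D=np.array(c["D"],float);h,w=c["z_map"].shape
    u,v=np.meshgrid(np.arange(w),np.arange(h))
    p=cv2.undistortPoints(np.stack([u,v],-1).reshape(-1,1,2).astype(np.float64),np.array(K),D).reshape(h,w,2)
    z=c["z_map"].astype(float)
    P=np.dstack([p[...,0]*z,p[...,1]*z,z])
    Rm=cv2.Rodrigues(np.array(c["rvec"],float))[0];t=np.array(c["tvec"],float).ravel()
    W=(P-t)@Rm
    W[z==0]=np.nan
    return W
E
python3 - <<'E'
from h import *
for n in("top","side"):
    c=camera(n);cv2.imwrite(f"pics/{n}0.png",c["frame"][...,::-1]);np.savez(f"{n}0.npz",f=c["frame"],W=world(c))
    Rm=cv2.Rodrigues(np.array(c["rvec"],float))[0];print(n,-Rm.T@np.ravel(c["tvec"]),Rm[2],np.array(c["camera_matrix"]).tolist())
o=get_obs();print(o)
E
```

```text
top [ 0.26638049 -0.05531081  1.1162577 ] [ 0.1398256   0.00758288 -0.99014711] [[441.5931420169299, 0.0, 315.6216151257432], [0.0, 441.5931420169299, 230.64151348251033], [0.0, 0.0, 1.0]]
side [0.31107229 0.90339907 1.1685353 ] [ 0.07071678 -0.67590806 -0.73358532] [[575.8238643352935, 0.0, 322.1740245003437], [0.0, 575.8238643352935, 237.0550626775289], [0.0, 0.0, 1.0]]
{'time_s': 0.1, 'qpos': array([ 1.19539776e+00,  3.00432946e-01,  1.52150889e+00,  2.04608848e-06,
        1.32069007e+00, -6.65815691e-02]), 'joint_vel': array([-0.00100639, -0.00111673, -0.00210061,  0.00048787,  0.00117637,
        0.00067299]), 'tau': array([ 1.65845362e-03, -5.32644582e+01, -3.53285372e+01,  7.10114907e-02,
        2.33423850e-02, -5.10081816e-05]), 'ee_pos': array([0.1670708 , 0.52376997, 0.20493779]), 'eef_rot': array([-3.14055584e+00, -7.11212833e-05,  2.83277511e+00]), 'force': array([ 0.14936422, -0.45671577, -0.03585572]), 'moment': array([ 0.02288834,  0.00398292, -0.00963412]), 'grip_force': 0.0, 'grip_width': 0.09375838247451851}
```

View pics/top0.png

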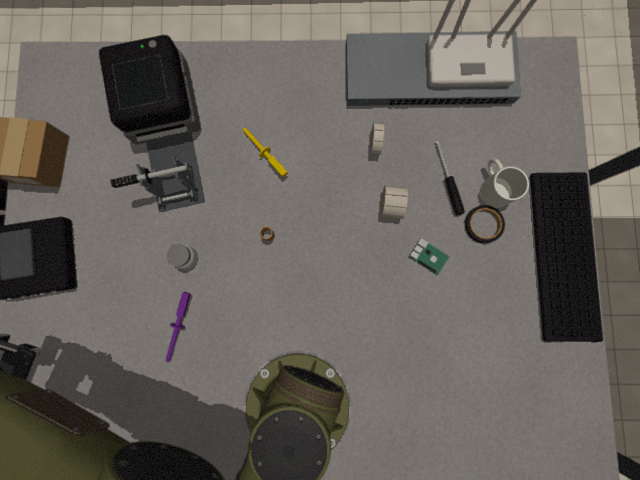

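View pics/side0.png

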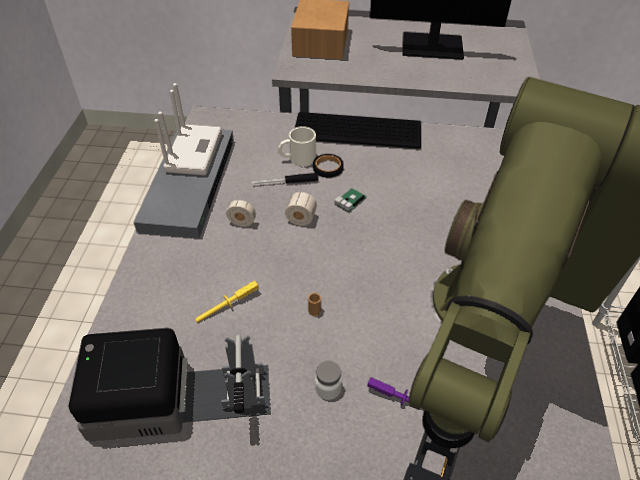

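The top picture shows the stand at about (175,185) with a black-handled spindle (handle at (125,182)), the wide roll at (395,202) and the slim roll at (378,138). The look-alikes are yellow at (265,152) and purple at (178,325). The only black-handled one sits in the stand, so that is the one meant. I'll confirm it in one enlarged crop.

```bash
python3 - <<'E'
from h import *
t=np.load("top0.npz");s=np.load("side0.npz")
a=cv2.resize(t["f"][130:230,95:225],(520,400),interpolation=cv2.INTER_CUBIC)
b=cv2.resize(s["f"][325:445,215:285],(280,480),interpolation=cv2.INTER_CUBIC)[:400]
d=np.hstack([a,b]);cv2.imwrite("pics/crop1.png",d[...,::-1])
W=t["W"]
def pr(n,W,f,m):
    P=W[m];print(n,m.sum(),np.nanmedian(P,0).round(4),np.nanmin(P,0).round(3),np.nanmax(P,0).round(3))
for n,(u0,v0,u1,v1) in dict(roll=(375,180,415,222),slim=(366,120,390,158)).items():
    m=np.zeros(W.shape[:2],bool);m[v0:v1,u0:u1]=1;m&=W[...,2]>.015;pr(n,W,0,m)
    P=W[m];
    for zc in (.05,.06,.07):
        Q=P[P[:,2]>zc][:,:2].astype(np.float32);print(zc,len(Q),cv2.minAreaRect(Q))
m=np.zeros(W.shape[:2],bool);m[160:200,105:205]=1
for lo,hi in((.1,.145),(.145,.165)):
    mm=m&(W[...,2]>lo)&(W[...,2]<hi);pr("st",W,0,mm)
    Q=W[mm]
    print(cv2.minAreaRect(Q[:,:2].astype(np.float32)))
hm=m&(W[...,2]>.1)&(t["f"].max(-1)<60);hm[:,150:]=0
Q=W[hm];pr("handle",W,0,hm);print(cv2.minAreaRect(Q[:,:2].astype(np.float32)))
# printer front edge / casing / base plate
m=np.zeros(W.shape[:2],bool);m[30:140,90:195]=1;m&=(W[...,2]>.15);pr("cas",W,0,m);print(cv2.minAreaRect(W[m][:,:2].astype(np.float32)))
E
```

```text
roll 808 [ 0.483  -0.2356  0.0734] [ 0.448 -0.269  0.015] [ 0.53  -0.208  0.086]
0.05 722 ((0.489727258682251, -0.23935741186141968), (0.054493628442287445, 0.07786419242620468), 82.81568908691406)
0.06 643 ((0.4894401431083679, -0.23928028345108032), (0.054160427302122116, 0.07035470008850098), 84.02067565917969)
0.07 489 ((0.4897465705871582, -0.23944492638111115), (0.054708000272512436, 0.05630458518862724), 82.17095947265625)
slim 385 [ 0.6418 -0.1986  0.0712] [ 0.613 -0.215  0.016] [ 0.691 -0.187  0.083]
0.05 318 ((0.6514001488685608, -0.20159736275672913), (0.02536877803504467, 0.07468678802251816), 85.78352355957031)
0.06 280 ((0.6520342826843262, -0.20175214111804962), (0.025303510949015617, 0.07109878957271576), 85.34869384765625)
0.07 211 ((0.6519961953163147, -0.20151731371879578), (0.02501792646944523, 0.0547788143157959), 87.48416137695312)
st 766 [0.5312 0.3415 0.1361] [0.505 0.247 0.1  ] [0.578 0.419 0.145]
((0.5357946157455444, 0.3331465721130371), (0.056553684175014496, 0.17543135583400726), 12.113174438476562)
st 79 [0.5347 0.3397 0.1494] [0.508 0.262 0.145] [0.567 0.384 0.157]
((0.5375250577926636, 0.3254390358924866), (0.05071625858545303, 0.12156262248754501), 13.171219825744629)
handle 345 [0.5221 0.3692 0.139 ] [0.505 0.331 0.105] [0.558 0.417 0.156]
((0.5335460901260376, 0.37315696477890015), (0.08648189157247543, 0.05248377472162247), 86.3280029296875)
cas 5308 [0.7605 0.3563 0.1552] [0.657 0.26  0.15 ] [0.87  0.456 0.163]
((0.7637898325920105, 0.35672521591186523), (0.1898171305656433, 0.16902567446231842), 12.284944534301758)
```

View pics/crop1.png

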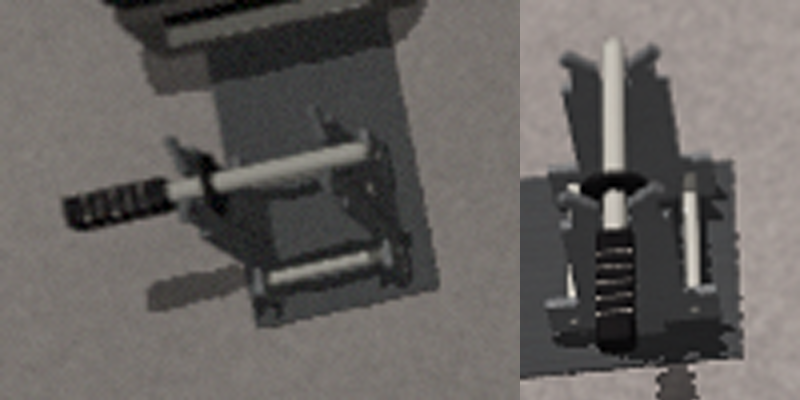

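The crop confirms it: the black-handled steel spindle with its black disc lies in both notches of the stand, handle at top-image (125,182). The parallel bar lower down at about (175,198) is the stand's own guide bar. The wide roll is (395,202), measured 54 mm wide, and the slim one is 25 mm. Next I fit the axes.

```bash
cat > fit.py <<'E'
from h import *
def line(P):
    p=P[:,:3]; c=np.median(p,0); 
    for _ in range(4):
        vx,vy,vz,x,y,z=cv2.fitLine(p.astype(np.float32),cv2.DIST_HUBER,0,.001,.001).ravel()
        d=np.array([vx,vy,vz]);c=np.array([x,y,z]);r=np.linalg.norm(np.cross(p-c,d),axis=1);p=p[r<.008]
    if d[1]<0:d=-d
    return c,d,p
E
python3 - <<'E'
from fit import *
for n,(u0,v0,u1,v1) in dict(top=(105,160,200,195),side=(225,330,250,420)).items():
    t=np.load(n+"0.npz");W=t["W"];f=t["f"].astype(int)
    m=np.zeros(W.shape[:2],bool);m[v0:v1,u0:u1]=1
    rod=m&(f.min(-1)>120)&(W[...,2]>.115)&(W[...,2]<.15)
    c,d,p=line(W[rod]);a=(p-c)@d
    print(n,"rod",len(p),c.round(4),d.round(4),np.degrees(np.arctan2(d[1],d[0])).round(2),a.min(),a.max(), "tip",c+d*a.min())
    e=np.array([-d[1],d[0],0])
    hd=m&(W[...,2]>.1)&(W[...,2]<.16)
    q=W[hd]-c;s=q@d;l=np.abs(q@e);k=(l<.012)
    print("ends along",s[k].min(),s[k].max(),"handle end",c+d*s[k].max())
    # handle lateral
    kk=(l<.014)&(s>s[k].max()-.055);print("handle lat",np.percentile(q[kk]@e,[2,50,98]),"z",np.percentile(W[hd][kk][:,2],[5,50,95]))
s=np.load("side0.npz");W=s["W"]
m=np.zeros(W.shape[:2],bool);m[185:235,275:325]=1;m&=(W[...,2]>.05)
P=W[m];print(cv2.minAreaRect(P[:,:2].astype(np.float32)),P[:,2].max())
t=np.load("top0.npz");W=t["W"];m=np.zeros(W.shape[:2],bool);m[180:222,375:415]=1;m&=W[...,2]>.066
P=W[m];print(P[:,2].max());b=P[:,2]>.074;print(cv2.minAreaRect(P[b][:,:2].astype(np.float32)))
E
```

```text
top rod 127 [0.5437 0.3006 0.1368] [-0.2176  0.976  -0.0072] 102.57 -0.051200084617038295 0.058519834970349426 tip [0.55488184 0.25062255 0.13712149]
ends along -0.054220017474717566 0.12119038552969824 handle end [0.51736302 0.41887622 0.1358888 ]
handle lat [-0.00780435  0.00319002  0.00948198] z [0.12736651 0.13918712 0.1427169 ]
side rod 210 [0.5454 0.3023 0.1341] [-0.2052  0.9787 -0.0053] 101.84 -0.055218241451433454 0.10524033222571688 tip [0.5567078  0.24829685 0.13436447]
ends along -0.055218241451433454 0.12131383791742548 handle end [0.52048951 0.42107103 0.13342013]
handle lat [-0.0073014   0.00131317  0.01013004] z [0.12869263 0.13729768 0.1410203 ]
((0.49064117670059204, -0.23550927639007568), (0.06085394695401192, 0.07467199116945267), 85.66943359375) 0.0832766772299799
0.08577475630846804
((0.4905060827732086, -0.2392624467611313), (0.054401688277721405, 0.05080677568912506), 85.7767562866211)
```

Call:
send_rows(rows=[{"roll":6.67,"jaw":-1},{"roll":6.67},{"roll":6.67},{"roll":6.67},{"roll":6.67},{"roll":6.67},{"roll":6.67},{"roll":6.67},{"roll":6.64}], force=60)

```text
invalid input at $.rows[0]: expected keys dx, dy, dz, roll, jaw
```

Call:
send_rows(rows=[{"dx":-20,"dy":29},{"dx":-20,"dy":29},{"dx":-20,"dy":29},{"dx":-20,"dy":29},{"dx":-20,"dy":29},{"dx":-20,"dy":29},{"dx":-20,"dy":29},{"dx":-20,"dy":29},{"dx":-20,"dy":29},{"dx":-20,"dy":29},{"dx":-20,"dy":32},{"dx":0,"dy":0}])

```text
invalid input at $.rows[0]: expected keys dx, dy, dz, roll, jaw
```

Call:
send_rows(rows=[{"dx":0,"dy":0,"dz":0,"roll":6.67,"jaw":-1},{"dx":0,"dy":0,"dz":0,"roll":6.67,"jaw":-1},{"dx":0,"dy":0,"dz":0,"roll":6.67,"jaw":-1},{"dx":0,"dy":0,"dz":0,"roll":6.67,"jaw":-1},{"dx":0,"dy":0,"dz":0,"roll":6.67,"jaw":-1},{"dx":0,"dy":0,"dz":0,"roll":6.67,"jaw":-1},{"dx":0,"dy":0,"dz":0,"roll":6.67,"jaw":-1},{"dx":0,"dy":0,"dz":0,"roll":6.67,"jaw":-1},{"dx":0,"dy":0,"dz":0,"roll":6.64,"jaw":-1}], force=60)

```text
time_s: 0.85
ee_pos: [0.1671, 0.5238, 0.2051]
eef_rot: [-3.141, 0.001, 1.78]
force: [-0.0, -1.5, -0.1]
grip_width: 0.0938
grip_force: 0.0
```

Call:
send_rows(rows=[{"dx":-20,"dy":29,"dz":0,"roll":0,"jaw":-1},{"dx":-20,"dy":29,"dz":0,"roll":0,"jaw":-1},{"dx":-20,"dy":29,"dz":0,"roll":0,"jaw":-1},{"dx":-20,"dy":29,"dz":0,"roll":0,"jaw":-1},{"dx":-20,"dy":29,"dz":0,"roll":0,"jaw":-1},{"dx":-20,"dy":29,"dz":0,"roll":0,"jaw":-1},{"dx":-20,"dy":29,"dz":0,"roll":0,"jaw":-1},{"dx":-20,"dy":29,"dz":0,"roll":0,"jaw":-1},{"dx":-20,"dy":29,"dz":0,"roll":0,"jaw":-1},{"dx":-20,"dy":29,"dz":0,"roll":0,"jaw":-1},{"dx":-20,"dy":32,"dz":0,"roll":0,"jaw":-1},{"dx":0,"dy":0,"dz":0,"roll":0,"jaw":-1}])

```text
time_s: 1.85
ee_pos: [0.5331, 0.3744, 0.2041]
eef_rot: [-3.141, 0.001, 1.781]
force: [0.1, -0.4, -0.2]
grip_width: 0.0945
grip_force: 0.0
```

Call:
send_rows(rows=[{"dx":3.5,"dy":-4,"dz":0,"roll":-0.3,"jaw":-1},{"dx":0,"dy":0,"dz":20,"roll":0,"jaw":-1},{"dx":0,"dy":0,"dz":20,"roll":0,"jaw":-1},{"dx":0,"dy":0,"dz":20,"roll":0,"jaw":-1},{"dx":0,"dy":0,"dz":20,"roll":0,"jaw":-1},{"dx":0,"dy":0,"dz":13,"roll":0,"jaw":-1},{"dx":0,"dy":0,"dz":0,"roll":0,"jaw":-1},{"dx":0,"dy":0,"dz":0,"roll":0,"jaw":-1}])

```text
time_s: 2.52
ee_pos: [0.5233, 0.3808, 0.1127]
eef_rot: [-3.141, 0.0, 1.792]
force: [-0.4, -0.1, -0.8]
grip_width: 0.094
grip_force: 0.0
```

```bash
python3 - <<'E'
from h import *
c=camera("side");s=c["frame"][300:460,180:340];t=camera("top")["frame"][120:240,80:240]
cv2.imwrite("pics/g1.png",np.hstack([cv2.resize(s,(400,400)),cv2.resize(t,(400,400))])[...,::-1]);print(get_obs()["ee_pos"])
E
```

```text
[0.52415644 0.3808461  0.11400271]
```

View pics/g1.png

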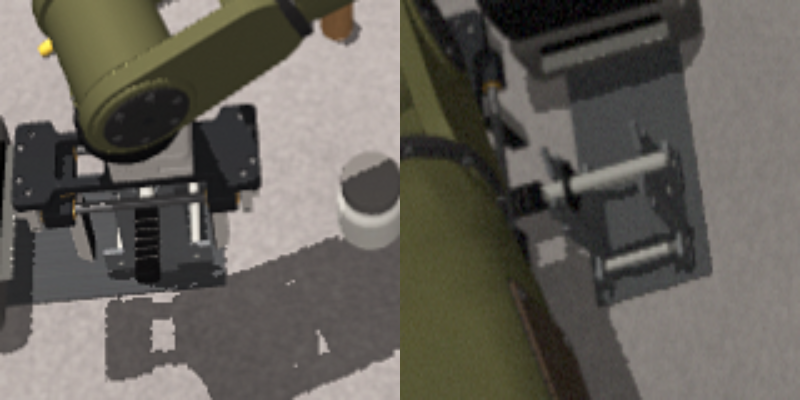

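The pictures show the fingers straddling the handle, and the stand untouched. The measured pose is about 5 mm off target, so I correct that before closing.

Call:
send_rows(rows=[{"dx":-4,"dy":4,"dz":2,"roll":0,"jaw":-1},{"dx":0,"dy":0,"dz":0,"roll":0,"jaw":-1},{"dx":0,"dy":0,"dz":0,"roll":0,"jaw":-1},{"dx":0,"dy":0,"dz":0,"roll":0,"jaw":-1}])

```text
time_s: 2.95
ee_pos: [0.5289, 0.3771, 0.1107]
eef_rot: [3.141, -0.0, 1.791]
force: [-0.2, -0.1, -0.4]
grip_width: 0.094
grip_force: 0.0
```

Call:
send_rows(rows=[{"dx":0,"dy":0,"dz":0,"roll":0,"jaw":-1}])

```text
time_s: 3.03
ee_pos: [0.5288, 0.3772, 0.1106]
eef_rot: [3.141, -0.0, 1.791]
force: [0.6, -0.8, -0.3]
grip_width: 0.0943
grip_force: 0.0
```

Call:
send_rows(rows=[{"dx":0,"dy":0,"dz":0,"roll":0,"jaw":1},{"dx":0,"dy":0,"dz":0,"roll":0,"jaw":1},{"dx":0,"dy":0,"dz":0,"roll":0,"jaw":1},{"dx":0,"dy":0,"dz":0,"roll":0,"jaw":1},{"dx":0,"dy":0,"dz":0,"roll":0,"jaw":1},{"dx":0,"dy":0,"dz":0,"roll":0,"jaw":1},{"dx":0,"dy":0,"dz":0,"roll":0,"jaw":1},{"dx":0,"dy":0,"dz":0,"roll":0,"jaw":1}], force=60)

```text
time_s: 3.7
ee_pos: [0.5288, 0.3772, 0.1105]
eef_rot: [3.142, 0.0, 1.791]
force: [0.3, -1.4, -0.2]
grip_width: 0.0442
grip_force: 0.0
```

Call:
send_rows(rows=[{"dx":0,"dy":0,"dz":0,"roll":0,"jaw":1},{"dx":0,"dy":0,"dz":0,"roll":0,"jaw":1},{"dx":0,"dy":0,"dz":0,"roll":0,"jaw":1},{"dx":0,"dy":0,"dz":0,"roll":0,"jaw":1}])

```text
time_s: 4.03
ee_pos: [0.5288, 0.3772, 0.1104]
eef_rot: [-3.142, 0.0, 1.791]
force: [-0.9, -0.6, 0.8]
grip_width: 0.0178
grip_force: 50.3
```

Call:
send_rows(rows=[{"dx":0,"dy":0,"dz":0,"roll":0,"jaw":1},{"dx":0,"dy":0,"dz":-4,"roll":0,"jaw":1},{"dx":0,"dy":0,"dz":-6,"roll":0,"jaw":1},{"dx":0,"dy":0,"dz":-10,"roll":0,"jaw":1},{"dx":0,"dy":0,"dz":-10,"roll":0,"jaw":1},{"dx":0,"dy":0,"dz":-10,"roll":0,"jaw":1},{"dx":0,"dy":0,"dz":-10,"roll":0,"jaw":1},{"dx":0,"dy":0,"dz":-10,"roll":0,"jaw":1},{"dx":0,"dy":0,"dz":-5,"roll":0,"jaw":1},{"dx":0,"dy":0,"dz":0,"roll":0,"jaw":1},{"dx":0,"dy":0,"dz":0,"roll":0,"jaw":1},{"dx":0,"dy":0,"dz":0,"roll":0,"jaw":1}])

```text
time_s: 5.03
ee_pos: [0.5286, 0.3771, 0.1748]
eef_rot: [-3.141, 0.0, 1.791]
force: [0.3, -0.2, -0.8]
grip_width: 0.0177
grip_force: 60.0
```

```bash
cat > see.py <<'E'
from fit import *
def spin(n,name=None,box=None):
    """rod line near the held handle, points within box around gripper"""
    c=camera(n);W=world(c);f=c["frame"].astype(int);o=get_obs()
    e=np.array(o["ee_pos"]);yaw=o["eef_rot"][2]
    g=e+[0,0,.019];dx=np.array([np.cos(yaw),np.sin(yaw),0]);dy=np.array([np.sin(yaw),-np.cos(yaw),0])
    q=W-g;s=q@dx;l=q@dy;z=q[...,2]
    m=(s>-.14)&(s<-.01)&(abs(l)<.015)&(abs(z)<.02)&(f.min(-1)>110)
    print(n,"t",o["time_s"],"tcp",e.round(4),"yaw",np.degrees(yaw).round(2),"n",m.sum())
    if m.sum()>20:
        P=np.stack([s[m],l[m],z[m]],1)
        for k,nm in((1,"lat"),(2,"z")):
            co=np.polyfit(P[:,0],P[:,k],1);print(nm,"at grip %.1fmm slope %.3f"%(co[1]*1e3,co[0]))
        print("s range",np.percentile(P[:,0],[0,1,99,100]).round(4))
    if name: x0,y0,x1,y1=box;cv2.imwrite(name,cv2.resize(c["frame"][y0:y1,x0:x1],None,fx=3,fy=3,interpolation=cv2.INTER_CUBIC)[...,::-1])
    return c,W
E
python3 -c "
from see import *
spin('top');spin('side')"
```

```text
top t 5.0833 tcp [0.5286 0.3771 0.1747] yaw 102.61 n 188
lat at grip -2.0mm slope 0.006
z at grip 7.0mm slope 0.004
s range [-0.1312 -0.1305 -0.0273 -0.0234]
side t 5.1333 tcp [0.5286 0.3771 0.1748] yaw 102.61 n 6
```

Call:
send_rows(rows=[{"dx":0,"dy":0,"dz":-10,"roll":4.65,"jaw":1},{"dx":0,"dy":0,"dz":-10,"roll":4.65,"jaw":1},{"dx":0,"dy":0,"dz":0,"roll":4.65,"jaw":1},{"dx":0,"dy":0,"dz":0,"roll":4.65,"jaw":1},{"dx":0,"dy":0,"dz":0,"roll":0,"jaw":1}])

```text
time_s: 5.55
ee_pos: [0.5287, 0.3772, 0.1951]
eef_rot: [-3.141, 0.0, 1.462]
force: [0.7, 0.4, -1.5]
grip_width: 0.0172
grip_force: 60.0
```

Call:
send_rows(rows=[{"dx":-20,"dy":1,"dz":0,"roll":0,"jaw":1},{"dx":-40,"dy":2.5,"dz":0,"roll":0,"jaw":1},{"dx":-40,"dy":2.5,"dz":0,"roll":0,"jaw":1},{"dx":-40,"dy":2.5,"dz":0,"roll":0,"jaw":1},{"dx":-40,"dy":2.5,"dz":0,"roll":0,"jaw":1},{"dx":-40,"dy":2.5,"dz":0,"roll":0,"jaw":1},{"dx":-40,"dy":2.5,"dz":0,"roll":0,"jaw":1},{"dx":-40,"dy":2.5,"dz":0,"roll":0,"jaw":1},{"dx":-40,"dy":2.5,"dz":0,"roll":0,"jaw":1},{"dx":-40,"dy":2.5,"dz":0,"roll":0,"jaw":1},{"dx":-30,"dy":2,"dz":0,"roll":0,"jaw":1},{"dx":-20,"dy":1,"dz":0,"roll":0,"jaw":1}])

```text
time_s: 6.55
ee_pos: [0.5097, -0.056, 0.1953]
eef_rot: [-3.141, 0.0, 1.467]
force: [0.6, 0.2, -1.2]
grip_width: 0.0175
grip_force: 60.0
```

Call:
send_rows(rows=[{"dx":0,"dy":0,"dz":20,"roll":0,"jaw":1},{"dx":0,"dy":0,"dz":20,"roll":0,"jaw":1},{"dx":0,"dy":0,"dz":20,"roll":0,"jaw":1},{"dx":0,"dy":0,"dz":20,"roll":0,"jaw":1},{"dx":0,"dy":0,"dz":15,"roll":0,"jaw":1},{"dx":0,"dy":0,"dz":0,"roll":0,"jaw":1},{"dx":0,"dy":0,"dz":0,"roll":0,"jaw":1}])

```text
time_s: 7.13
ee_pos: [0.51, -0.0532, 0.1002]
eef_rot: [-3.14, -0.0, 1.468]
force: [-0.3, -0.1, 0.1]
grip_width: 0.0175
grip_force: 60.0
```

```bash
python3 -c "
from see import *
spin('top','pics/p2.png',(230,100,450,280))
c,W=spin('side')
o=get_obs();print(o['qpos'])"
```

```text
top t 7.1833 tcp [ 0.5105 -0.0532  0.1011] yaw 84.09 n 133
lat at grip -2.4mm slope -0.001
z at grip 7.0mm slope 0.014
s range [-0.1306 -0.1298 -0.0615 -0.0606]
side t 7.2333 tcp [ 0.5107 -0.0533  0.1015] yaw 84.07 n 1
[-1.75278320e-01  3.32490764e-01  1.73724268e+00 -2.89175452e-05
  1.07053239e+00 -7.18169261e-02]
```

View pics/p2.png

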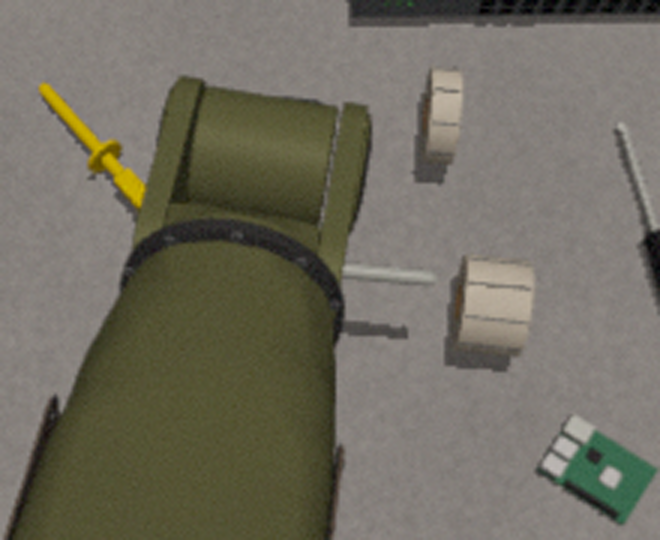

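The top view shows the spindle pointing at the wide roll: tip at crop (433,278), roll at (495,303). Next I measure the roll's axis in the tool frame.

```bash
cat > roll.py <<'E'
from see import *
from scipy.optimize import least_squares
def roll(n,c,W):
    o=get_obs();e=np.array(o["ee_pos"]);yaw=o["eef_rot"][2]
    m=(abs(W[...,0]-.4905)<.05)&(abs(W[...,1]+.2393)<.045)&(W[...,2]>.05)
    P=W[m]-[e[0],e[1],0];dx=np.array([np.cos(yaw),np.sin(yaw),0]);dy=np.array([np.sin(yaw),-np.cos(yaw),0])
    s,l,z=P@dx,P@dy,P[:,2];sm=s.mean()
    f=lambda p:np.hypot((l-p[0]-p[1]*(s-sm)),z-p[2])-.04
    r=least_squares(f,[l.mean(),0,.039],loss="soft_l1",f_scale=.001)
    print(n,"roll lat %.4f slope %.4f z %.4f"%tuple(r.x),"s mean",sm.round(4),np.percentile(s,[1,99]).round(4),"rms",np.sqrt((r.fun**2).mean()))
E
python3 -c "
from roll import *
for n in('top','side'): c,W=spin(n);roll(n,c,W)"
```

```text
top t 7.2833 tcp [ 0.5108 -0.0533  0.1016] yaw 84.06 n 134
lat at grip -1.8mm slope 0.002
z at grip 5.9mm slope -0.004
s range [-0.1298 -0.1294 -0.0625 -0.0605]
top roll lat -0.0010 slope 0.0066 z 0.0400 s mean -0.1861 [-0.2136 -0.1601] rms 0.0032630444503693647
side t 7.3333 tcp [ 0.5108 -0.0533  0.1015] yaw 84.05 n 3
side roll lat -0.0007 slope -0.4466 z 0.0361 s mean -0.2028 [-0.2154 -0.1889] rms 0.001989631538105181
```

Call:
send_rows(rows=[{"dx":0,"dy":1,"dz":15,"roll":0,"jaw":1},{"dx":0,"dy":0,"dz":15,"roll":0,"jaw":1},{"dx":0,"dy":0,"dz":15,"roll":0,"jaw":1},{"dx":0,"dy":0,"dz":15,"roll":0,"jaw":1},{"dx":0,"dy":0,"dz":12,"roll":0,"jaw":1},{"dx":0,"dy":0,"dz":9,"roll":0,"jaw":1},{"dx":0,"dy":0,"dz":0,"roll":0,"jaw":1},{"dx":0,"dy":0,"dz":0,"roll":0,"jaw":1},{"dx":0,"dy":0,"dz":0,"roll":0,"jaw":1}])

```text
time_s: 8.08
ee_pos: [0.5118, -0.0534, 0.0204]
eef_rot: [3.14, 0.0, 1.466]
force: [-0.0, -0.6, -1.1]
grip_width: 0.0176
grip_force: 60.0
```

```bash
python3 -c "
from roll import *
for n in('top','side'): c,W=spin(n);roll(n,c,W)"
```

```text
top t 8.1333 tcp [ 0.5118 -0.0534  0.0204] yaw 84.01 n 114
lat at grip -1.4mm slope 0.006
z at grip 6.7mm slope 0.001
s range [-0.1297 -0.1295 -0.0625 -0.0622]
top roll lat -0.0020 slope 0.0167 z 0.0400 s mean -0.1861 [-0.2136 -0.1602] rms 0.003254264607636803
side t 8.1833 tcp [ 0.5117 -0.0534  0.0203] yaw 84.01 n 1
side roll lat -0.0020 slope 0.0862 z 0.0330 s mean -0.1724 [-0.2101 -0.155 ] rms 0.005917441394201961
```

Call:
send_rows(rows=[{"dx":-10,"dy":0,"dz":1,"roll":0,"jaw":1},{"dx":-10,"dy":0,"dz":0,"roll":0,"jaw":1},{"dx":-10,"dy":0,"dz":0,"roll":0,"jaw":1},{"dx":-10,"dy":0,"dz":0,"roll":0,"jaw":1},{"dx":-10,"dy":0,"dz":0,"roll":0,"jaw":1},{"dx":-10,"dy":0,"dz":0,"roll":0,"jaw":1},{"dx":0,"dy":0,"dz":0,"roll":0,"jaw":1},{"dx":0,"dy":0,"dz":0,"roll":0,"jaw":1}])

```text
time_s: 8.85
ee_pos: [0.5048, -0.1136, 0.0184]
eef_rot: [-3.142, -0.0, 1.465]
force: [-0.4, -0.6, -1.3]
grip_width: 0.0179
grip_force: 60.0
```

```bash
python3 -c "
from roll import *
for n in('top',): c,W=spin(n,'pics/p3.png',(230,100,450,280));roll(n,c,W)"
```

```text
top t 8.9 tcp [ 0.5049 -0.1131  0.0184] yaw 83.98 n 39
lat at grip -1.1mm slope 0.009
z at grip 11.7mm slope 0.056
s range [-0.0994 -0.0993 -0.0768 -0.0767]
top roll lat -0.0014 slope 0.0130 z 0.0401 s mean -0.1259 [-0.154  -0.1001] rms 0.003225721750297949
```

Call:
send_rows(rows=[{"dx":-10,"dy":0,"dz":0,"roll":0,"jaw":1},{"dx":-10,"dy":0,"dz":0,"roll":0,"jaw":1},{"dx":-10,"dy":0,"dz":0,"roll":0,"jaw":1},{"dx":-10,"dy":0,"dz":0,"roll":0,"jaw":1},{"dx":-10,"dy":0,"dz":0,"roll":0,"jaw":1},{"dx":-4,"dy":0,"dz":0,"roll":0,"jaw":1},{"dx":-3,"dy":0,"dz":0,"roll":0,"jaw":1},{"dx":-2,"dy":0,"dz":0,"roll":0,"jaw":1},{"dx":0,"dy":0,"dz":0,"roll":0,"jaw":1},{"dx":0,"dy":0,"dz":0,"roll":0,"jaw":1}])

```text
time_s: 9.73
ee_pos: [0.4988, -0.1715, 0.0184]
eef_rot: [-3.141, -0.0, 1.466]
force: [-0.5, 0.8, -0.9]
grip_width: 0.0181
grip_force: 60.0
```

```bash
python3 -c "
from roll import *
for n in('top','side'): c,W=spin(n,'pics/p4%s.png'%n,(230,100,450,280));roll(n,c,W)"
```

```text
top t 9.7833 tcp [ 0.4988 -0.1715  0.0185] yaw 84.03 n 47
lat at grip 0.4mm slope 0.022
z at grip 7.8mm slope 0.017
s range [-0.1304 -0.1303 -0.1047 -0.1046]
top roll lat -0.0157 slope 0.1037 z 0.2876 s mean -0.0496 [-0.0978 -0.023 ] rms 0.08128482965007708
side t 9.8333 tcp [ 0.4989 -0.1714  0.0185] yaw 84.03 n 2
side roll lat -0.0110 slope 0.1861 z 0.2827 s mean -0.0401 [-0.063  -0.0204] rms 0.09223433092052656
```

Call:
send_rows(rows=[{"dx":-2,"dy":0,"dz":0,"roll":0,"jaw":1},{"dx":-2,"dy":0,"dz":0,"roll":0,"jaw":1},{"dx":0,"dy":0,"dz":0,"roll":0,"jaw":1},{"dx":0,"dy":0,"dz":-3,"roll":0,"jaw":1},{"dx":0,"dy":0,"dz":-3,"roll":0,"jaw":1},{"dx":0,"dy":0,"dz":-3,"roll":0,"jaw":1},{"dx":0,"dy":0,"dz":-3,"roll":0,"jaw":1},{"dx":0,"dy":0,"dz":-3,"roll":0,"jaw":1},{"dx":0,"dy":0,"dz":-3,"roll":0,"jaw":1},{"dx":0,"dy":0,"dz":-2,"roll":0,"jaw":1},{"dx":0,"dy":0,"dz":0,"roll":0,"jaw":1},{"dx":0,"dy":0,"dz":0,"roll":0,"jaw":1}])

```text
time_s: 10.83
ee_pos: [0.4984, -0.1757, 0.0385]
eef_rot: [3.141, 0.0, 1.466]
force: [-0.5, -0.4, -2.9]
grip_width: 0.0174
grip_force: 60.0
```

```bash
python3 -c "
from roll import *
c,W=spin('top');s,_=spin('side')
a=cv2.resize(c['frame'][140:260,320:440],(400,400));b=cv2.resize(s['frame'][120:270,220:370],(400,400));cv2.imwrite('pics/p5.png',np.hstack([a,b])[...,::-1])"
```

```text
top t 10.8833 tcp [ 0.4983 -0.1756  0.0384] yaw 84.01 n 50
lat at grip -2.4mm slope -0.004
z at grip 5.3mm slope -0.004
s range [-0.1309 -0.1309 -0.1035 -0.1029]
side t 10.9333 tcp [ 0.4983 -0.1756  0.0383] yaw 84.01 n 1
```

View pics/p5.png

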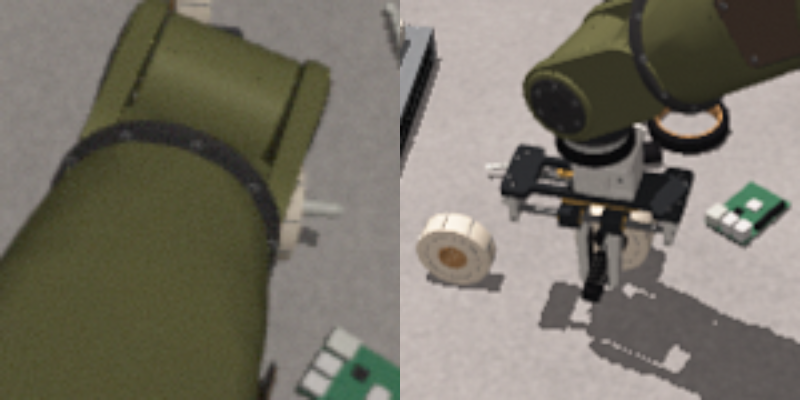

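Call:
send_rows(rows=[{"dx":0,"dy":0,"dz":-5,"roll":0,"jaw":1},{"dx":0,"dy":0,"dz":-10,"roll":0,"jaw":1},{"dx":0,"dy":0,"dz":-18,"roll":0,"jaw":1},{"dx":0,"dy":0,"dz":-20,"roll":0,"jaw":1},{"dx":0,"dy":0,"dz":-20,"roll":0,"jaw":1},{"dx":0,"dy":0,"dz":-20,"roll":0,"jaw":1},{"dx":0,"dy":0,"dz":-20,"roll":0,"jaw":1},{"dx":0,"dy":0,"dz":-20,"roll":0,"jaw":1},{"dx":0,"dy":0,"dz":-20,"roll":0,"jaw":1},{"dx":0,"dy":0,"dz":-20,"roll":0,"jaw":1},{"dx":0,"dy":0,"dz":-10,"roll":0,"jaw":1},{"dx":0,"dy":0,"dz":-4,"roll":0,"jaw":1}])

```text
time_s: 11.93
ee_pos: [0.4988, -0.1758, 0.2276]
eef_rot: [3.139, 0.001, 1.466]
force: [0.2, 0.2, -3.1]
grip_width: 0.0177
grip_force: 60.0
```

```bash
cat > go.py <<'E'
from see import *
def go(T=(.5288,.3772,.1105),yaw=1.791):
    o=get_obs();e=np.array(o["ee_pos"]);y=o["eef_rot"][2];d=np.array(T)-e
    print("now",e.round(4),np.degrees(y).round(2),"to go dx %.1f dy %.1f dz %.1f mm in axes now; roll %.2f"%((np.cos(y)*d[0]+np.sin(y)*d[1])*1e3,(np.sin(y)*d[0]-np.cos(y)*d[1])*1e3,-d[2]*1e3,np.degrees(y-yaw)))
    print("force",o["force"].round(1),"mom",o["moment"].round(2))
E
python3 -c "
from go import *
spin('top');go()"
```

```text
top t 11.9833 tcp [ 0.4986 -0.1757  0.227 ] yaw 84.01 n 66
lat at grip -6.6mm slope -0.040
z at grip 13.3mm slope 0.059
s range [-0.1314 -0.1312 -0.1043 -0.104 ]
now [ 0.4986 -0.1757  0.227 ] 84.01 to go dx 553.1 dy -27.7 dz 116.5 mm in axes now; roll -18.61
force [ 0.3  0.2 -4.2] mom [ 0.11 -0.    0.04]
```

Call:
send_rows(rows=[{"dx":8,"dy":-0.4,"dz":0,"roll":0,"jaw":1},{"dx":16,"dy":-0.8,"dz":0,"roll":0,"jaw":1},{"dx":26,"dy":-1.3,"dz":0,"roll":0,"jaw":1},{"dx":34,"dy":-1.7,"dz":0,"roll":0,"jaw":1},{"dx":34,"dy":-1.7,"dz":0,"roll":0,"jaw":1},{"dx":34,"dy":-1.7,"dz":0,"roll":0,"jaw":1},{"dx":34,"dy":-1.7,"dz":0,"roll":0,"jaw":1},{"dx":34,"dy":-1.7,"dz":0,"roll":0,"jaw":1},{"dx":34,"dy":-1.7,"dz":0,"roll":0,"jaw":1},{"dx":34,"dy":-1.7,"dz":0,"roll":0,"jaw":1},{"dx":34,"dy":-1.7,"dz":0,"roll":0,"jaw":1},{"dx":34,"dy":-1.7,"dz":0,"roll":0,"jaw":1}])

```text
time_s: 12.98
ee_pos: [0.5169, 0.1824, 0.2241]
eef_rot: [-3.14, 0.001, 1.466]
force: [0.8, -0.7, -2.2]
grip_width: 0.0173
grip_force: 60.0
```

Call:
send_rows(rows=[{"dx":34,"dy":-1.7,"dz":0,"roll":0,"jaw":1},{"dx":34,"dy":-1.7,"dz":0,"roll":0,"jaw":1},{"dx":34,"dy":-1.7,"dz":0,"roll":0,"jaw":1},{"dx":34,"dy":-1.7,"dz":0,"roll":0,"jaw":1},{"dx":26,"dy":-1.3,"dz":0,"roll":0,"jaw":1},{"dx":18,"dy":-1,"dz":0,"roll":0,"jaw":1},{"dx":10,"dy":-0.5,"dz":0,"roll":0,"jaw":1},{"dx":6,"dy":-0.3,"dz":0,"roll":0,"jaw":1}])

```text
time_s: 13.65
ee_pos: [0.5277, 0.3773, 0.2239]
eef_rot: [-3.14, 0.001, 1.467]
force: [-0.2, 0.2, -3.1]
grip_width: 0.0178
grip_force: 60.0
```

Call:
send_rows(rows=[{"dx":0,"dy":0,"dz":0,"roll":-1.5,"jaw":1},{"dx":0,"dy":0,"dz":0,"roll":-3,"jaw":1},{"dx":0,"dy":0,"dz":0,"roll":-4,"jaw":1},{"dx":0,"dy":0,"dz":0,"roll":-4,"jaw":1},{"dx":0,"dy":0,"dz":0,"roll":-3.5,"jaw":1},{"dx":0,"dy":0,"dz":0,"roll":-2,"jaw":1},{"dx":0,"dy":0,"dz":0,"roll":-0.6,"jaw":1},{"dx":0,"dy":0,"dz":0,"roll":0,"jaw":1},{"dx":0,"dy":0,"dz":0,"roll":0,"jaw":1},{"dx":0,"dy":0,"dz":0,"roll":0,"jaw":1}])

```text
time_s: 14.48
ee_pos: [0.5285, 0.376, 0.2254]
eef_rot: [-3.141, 0.0, 1.79]
force: [0.4, 0.6, -2.6]
grip_width: 0.0177
grip_force: 60.0
```

```bash
python3 -c "
from go import *
c,_=spin('top');s,_=spin('side');go()
a=cv2.resize(c['frame'][120:240,100:220],(400,400));b=cv2.resize(s['frame'][260:420,180:340],(400,400));cv2.imwrite('pics/p6.png',np.hstack([a,b])[...,::-1])"
```

```text
top t 14.5333 tcp [0.5285 0.3761 0.2254] yaw 102.55 n 86
lat at grip -2.0mm slope 0.007
z at grip 7.5mm slope 0.011
s range [-0.1315 -0.1308 -0.0279 -0.0258]
side t 14.5833 tcp [0.5285 0.3761 0.2254] yaw 102.57 n 6
now [0.5285 0.3761 0.2254] 102.57 to go dx 1.0 dy 0.6 dz 114.9 mm in axes now; roll -0.05
force [-0.1  0.3 -3.2] mom [0.16 0.09 0.03]
```

View pics/p6.png

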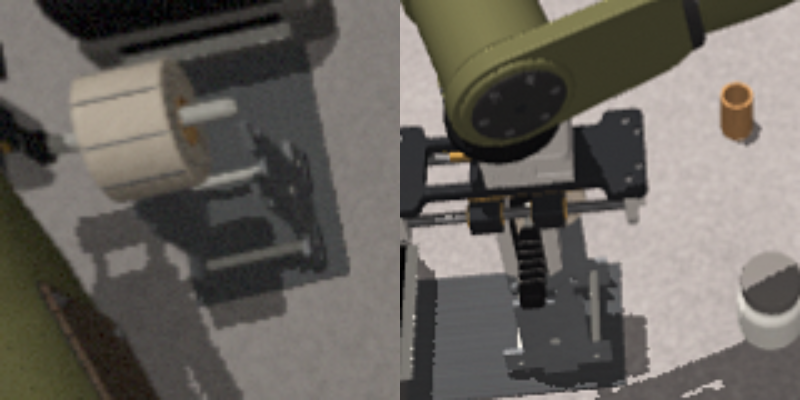

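```bash
python3 -c "
from go import *
c=camera('top');W=world(c);o=get_obs();e=np.array(o['ee_pos']);y=o['eef_rot'][2]
q=W-e-[0,0,.019];s=q@[np.cos(y),np.sin(y),0];l=q@[np.sin(y),-np.cos(y),0];z=q[...,2]
m=(z>.015)&(z<.05)&(abs(l)<.03)&(s<-.02)&(s>-.15)&(c['frame'].min(-1)>90)
print(m.sum(),np.percentile(s[m],[1,5,50,95,99]),z[m].max())"
```

```text
789 [-0.09854983 -0.09620879 -0.07138783 -0.04712818 -0.04465786] 0.03781654923409604
```

Call:
send_rows(rows=[{"dx":1,"dy":0.5,"dz":8,"roll":0,"jaw":1},{"dx":0,"dy":0,"dz":8,"roll":0,"jaw":1},{"dx":0,"dy":0,"dz":8,"roll":0,"jaw":1},{"dx":0,"dy":0,"dz":8,"roll":0,"jaw":1},{"dx":0,"dy":0,"dz":3,"roll":0,"jaw":1},{"dx":0,"dy":0,"dz":0,"roll":0,"jaw":1},{"dx":0,"dy":0,"dz":0,"roll":0,"jaw":1},{"dx":0,"dy":0,"dz":0,"roll":0,"jaw":1}])

```text
time_s: 15.3
ee_pos: [0.5289, 0.3774, 0.1909]
eef_rot: [3.141, -0.0, 1.791]
force: [-0.2, 0.3, -3.8]
grip_width: 0.0175
grip_force: 60.0
```

```bash
python3 -c "
from go import *
go()"
```

```text
now [0.5289 0.3774 0.1909] 102.61 to go dx -0.2 dy -0.1 dz 80.4 mm in axes now; roll -0.01
force [-0.2  0.3 -3.8] mom [ 0.17  0.08 -0.01]
```

Call:
send_rows(rows=[{"dx":0,"dy":0,"dz":5,"roll":0,"jaw":1},{"dx":0,"dy":0,"dz":6,"roll":0,"jaw":1},{"dx":0,"dy":0,"dz":6,"roll":0,"jaw":1},{"dx":0,"dy":0,"dz":6,"roll":0,"jaw":1},{"dx":0,"dy":0,"dz":6,"roll":0,"jaw":1},{"dx":0,"dy":0,"dz":6,"roll":0,"jaw":1},{"dx":0,"dy":0,"dz":6,"roll":0,"jaw":1},{"dx":0,"dy":0,"dz":6,"roll":0,"jaw":1},{"dx":0,"dy":0,"dz":6,"roll":0,"jaw":1},{"dx":0,"dy":0,"dz":4,"roll":0,"jaw":1},{"dx":0,"dy":0,"dz":0,"roll":0,"jaw":1},{"dx":0,"dy":0,"dz":0,"roll":0,"jaw":1}])

```text
time_s: 16.3
ee_pos: [0.5287, 0.3773, 0.1334]
eef_rot: [-3.141, 0.0, 1.791]
force: [0.7, 0.1, -2.7]
grip_width: 0.0178
grip_force: 60.0
```

```bash
python3 -c "
from go import *
spin('top');go()"
```

```text
top t 16.35 tcp [0.5288 0.3774 0.1337] yaw 102.61 n 78
lat at grip 0.4mm slope 0.026
z at grip 3.5mm slope -0.018
s range [-0.1307 -0.1306 -0.0257 -0.0254]
now [0.5288 0.3774 0.1337] 102.61 to go dx -0.2 dy -0.1 dz 23.2 mm in axes now; roll -0.01
force [ 0.4  0.  -3.3] mom [0.13 0.1  0.02]
```

No contact so far. I lower the last 23 mm slowly.

Call:
send_rows(rows=[{"dx":0,"dy":0,"dz":3,"roll":0,"jaw":1},{"dx":0,"dy":0,"dz":3,"roll":0,"jaw":1},{"dx":0,"dy":0,"dz":3,"roll":0,"jaw":1},{"dx":0,"dy":0,"dz":3,"roll":0,"jaw":1},{"dx":0,"dy":0,"dz":3,"roll":0,"jaw":1},{"dx":0,"dy":0,"dz":2,"roll":0,"jaw":1},{"dx":0,"dy":0,"dz":2,"roll":0,"jaw":1},{"dx":0,"dy":0,"dz":1,"roll":0,"jaw":1},{"dx":0,"dy":0,"dz":1,"roll":0,"jaw":1},{"dx":0,"dy":0,"dz":1,"roll":0,"jaw":1},{"dx":0,"dy":0,"dz":0,"roll":0,"jaw":1},{"dx":0,"dy":0,"dz":0,"roll":0,"jaw":1}])

```text
time_s: 17.35
ee_pos: [0.5287, 0.3773, 0.1115]
eef_rot: [3.142, -0.0, 1.791]
force: [0.0, -0.1, -2.5]
grip_width: 0.0176
grip_force: 60.0
```

```bash
python3 -c "
from go import *
spin('top');go()"
```

```text
top t 17.4 tcp [0.5288 0.3773 0.1115] yaw 102.61 n 71
lat at grip -0.6mm slope 0.018
z at grip 4.9mm slope -0.011
s range [-0.1303 -0.1299 -0.0274 -0.0269]
now [0.5288 0.3773 0.1115] 102.61 to go dx -0.1 dy 0.0 dz 1.0 mm in axes now; roll -0.01
force [-0.1 -0.5 -3.3] mom [0.13 0.09 0.  ]
```

Call:
send_rows(rows=[{"dx":0,"dy":0,"dz":0.7,"roll":0,"jaw":1},{"dx":0,"dy":0,"dz":0.6,"roll":0,"jaw":1},{"dx":0,"dy":0,"dz":0,"roll":0,"jaw":1},{"dx":0,"dy":0,"dz":0,"roll":0,"jaw":1},{"dx":0,"dy":0,"dz":0,"roll":0,"jaw":1}])

```text
time_s: 17.82
ee_pos: [0.5288, 0.3774, 0.1104]
eef_rot: [3.141, -0.0, 1.791]
force: [0.4, 0.6, 0.5]
grip_width: 0.0172
grip_force: 60.0
```

Call:
send_rows(rows=[{"dx":0,"dy":0,"dz":0,"roll":0,"jaw":1}])

```text
time_s: 17.9
ee_pos: [0.5288, 0.3774, 0.1104]
eef_rot: [3.141, -0.0, 1.791]
force: [0.5, 0.8, 0.5]
grip_width: 0.0172
grip_force: 60.0
```

The wrist force went from -3 to +0.5 N, so the spindle is resting on the notch bottoms. I release it.

Call:
send_rows(rows=[{"dx":0,"dy":0,"dz":0,"roll":0,"jaw":-1},{"dx":0,"dy":0,"dz":0,"roll":0,"jaw":-1},{"dx":0,"dy":0,"dz":0,"roll":0,"jaw":-1},{"dx":0,"dy":0,"dz":0,"roll":0,"jaw":-1},{"dx":0,"dy":0,"dz":0,"roll":0,"jaw":-1},{"dx":0,"dy":0,"dz":0,"roll":0,"jaw":-1},{"dx":0,"dy":0,"dz":0,"roll":0,"jaw":-1},{"dx":0,"dy":0,"dz":0,"roll":0,"jaw":-1},{"dx":0,"dy":0,"dz":0,"roll":0,"jaw":-1},{"dx":0,"dy":0,"dz":0,"roll":0,"jaw":-1}])

```text
time_s: 18.73
ee_pos: [0.5288, 0.3773, 0.1102]
eef_rot: [3.142, 0.0, 1.791]
force: [0.0, -0.5, 0.5]
grip_width: 0.0805
grip_force: 0.0
```

Call:
send_rows(rows=[{"dx":0,"dy":0,"dz":-5,"roll":0,"jaw":-1},{"dx":0,"dy":0,"dz":-10,"roll":0,"jaw":-1},{"dx":0,"dy":0,"dz":-15,"roll":0,"jaw":-1},{"dx":0,"dy":0,"dz":-20,"roll":0,"jaw":-1},{"dx":0,"dy":0,"dz":-20,"roll":0,"jaw":-1},{"dx":0,"dy":0,"dz":-20,"roll":0,"jaw":-1},{"dx":20,"dy":0,"dz":-10,"roll":0,"jaw":-1},{"dx":20,"dy":0,"dz":0,"roll":0,"jaw":-1},{"dx":20,"dy":0,"dz":0,"roll":0,"jaw":-1},{"dx":20,"dy":0,"dz":0,"roll":0,"jaw":-1},{"dx":0,"dy":0,"dz":0,"roll":0,"jaw":-1},{"dx":0,"dy":0,"dz":0,"roll":0,"jaw":-1}])

```text
time_s: 19.73
ee_pos: [0.5109, 0.4559, 0.2107]
eef_rot: [3.141, -0.0, 1.792]
force: [0.2, -0.1, 0.2]
grip_width: 0.0938
grip_force: 0.0
```

```bash
python3 -c "
from go import *
c=camera('top');s=camera('side')
for k,n in((c,'top'),(s,'side')):
    W=world(k);y=1.786;q=W-[.5429,.3106,.130];a=q@[np.cos(y),np.sin(y),0];l=q@[np.sin(y),-np.cos(y),0];z=q[...,2];f=k['frame'].astype(int)
    b=f.min(-1)>90
    r=b&(abs(l)<.012)&(z>-.005)&(z<.015)&(((a<-.03)&(a>-.07))|((a>.03)&(a<.05)));R_=b&(z>.015)&(z<.045)&(abs(l)<.03)&(abs(a)<.06)
    print(n,r.sum(),R_.sum())
    if r.sum()>9:print('rod lat',np.polyfit(a[r],l[r],1),'z',np.polyfit(a[r],z[r],1),'tip',a[r].min())
    if R_.sum()>9:print('roll',np.percentile(a[R_],[2,50,98]),z[R_].max())
a=cv2.resize(c['frame'][120:240,100:220],(400,400));b=cv2.resize(s['frame'][300:460,180:340],(400,400));cv2.imwrite('pics/p7.png',np.hstack([a,b])[...,::-1])"
```

```text
top 102 614
rod lat [-0.00361118 -0.00172837] z [0.00186678 0.00567807] tip -0.06347198840296026
roll [-0.02908279 -0.00364536  0.02191027] 0.038822727814109975
side 0 0
```

View pics/p7.png

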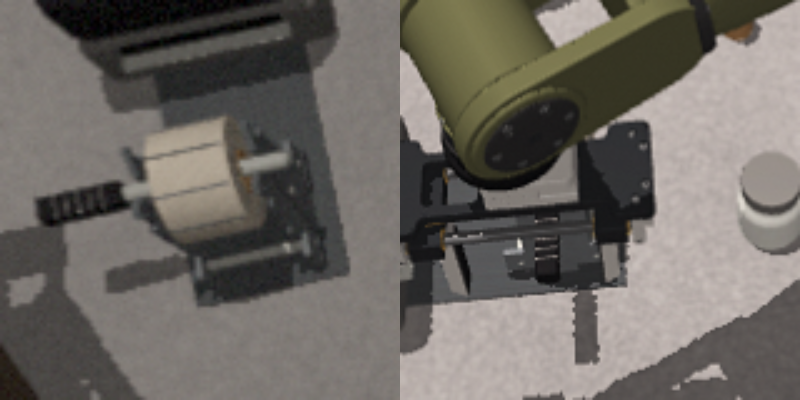

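The spindle lies level in both notches with the roll at crop (200,185), centred about -3.6 mm between the cheeks. The gripper is clear, so I let it settle and hand in.

Call:
send_rows(rows=[{"dx":0,"dy":0,"dz":0,"roll":0,"jaw":-1},{"dx":0,"dy":0,"dz":0,"roll":0,"jaw":-1},{"dx":0,"dy":0,"dz":0,"roll":0,"jaw":-1},{"dx":0,"dy":0,"dz":0,"roll":0,"jaw":-1},{"dx":0,"dy":0,"dz":0,"roll":0,"jaw":-1},{"dx":0,"dy":0,"dz":0,"roll":0,"jaw":-1},{"dx":0,"dy":0,"dz":0,"roll":0,"jaw":-1},{"dx":0,"dy":0,"dz":0,"roll":0,"jaw":-1},{"dx":0,"dy":0,"dz":0,"roll":0,"jaw":-1},{"dx":0,"dy":0,"dz":0,"roll":0,"jaw":-1},{"dx":0,"dy":0,"dz":0,"roll":0,"jaw":-1},{"dx":0,"dy":0,"dz":0,"roll":0,"jaw":-1}])

```text
time_s: 20.83
ee_pos: [0.5112, 0.4554, 0.2101]
eef_rot: [-3.142, 0.0, 1.791]
force: [-0.4, -0.2, -0.8]
grip_width: 0.0943
grip_force: 0.0
```

```bash
python3 -c "
from station import *
print(hand_in())"
```

```text
the job is handed in; nothing more can be done
None
```

The loaded spindle is back in both notches with the wide roll hanging about 4 mm off midway between the cheeks, the gripper is clear, and the job was handed in at about 21 s; no verdict came back.

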